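# Put the garlic away in the sliding-lid keeper box

## Task

Put the head of garlic away in the wooden keeper box: slide the box's lid back by its raised bar as far as it goes, take the garlic from the lower board of the counter shelf and set it down gently in the open compartment (lower it in, do not drop it), let go, and slide the lid fully shut again. Leave the spice tin, salt shaker, jam jar and mug where they are.

Things in the scene. Friction and masses are not known exactly. Their poses are not given: they have to be found in the camera images.
- keeper_box: Fixed wooden box, 100 mm (x) by 280 mm (y, roughly left-right), 87 mm high. Origin: centre of its underside. Walls and floor 8 mm. A divider at y = 0 (top at z = 71 mm) makes two compartments; only the -y one (robot's right) can be uncovered. The lid runs in grooves along the long sides, slides towards +y (left) and then sticks out past that end; lip over its edges is the box's top. z up.
- compartment (a point): Centre of the inner floor of the box's -y compartment, 8 mm above the worktop, axes as the box's. The compartment is 84 mm along x, 128 mm along y; clear height under the lid 66 mm; the long side walls with their lips end 79 mm above this floor.
- lid (a joint): Sliding of the lid, m: 0 fully shut, 0.135 fully open (the -y compartment then wholly uncovered). Grows towards the box's +y. Starts shut or up to 20 mm ajar. It stays where it is left; friction about 1.5 N, plus 4 N per m/s.
- lid_bar (a point): Middle of the lid's raised grip bar: 46 mm along x, 11 mm thick along y, standing 27 mm on the lid (top edge 13 mm above this point, lid face 14 mm below; foot strip 2.5 mm high, 19 mm wide). Axes as the box's. Moves with the lid: at box y = -110 mm when shut, +25 mm when fully open. Can be pinched across its 11 mm from above.
- garlic: Loose head of garlic, 56 mm diameter and height, about 34 g, widest 20 to 25 mm up. Origin: centre of its underside; z up through the stem. Stands on the shelf's lower board, left or right (changes places with the tin, 140 mm apart), 24 mm behind the upper board's front edge: a vertical gripper meets that board, so reach in with the tool tilted about 30 degrees, pointing away and down.
- counter_shelf: Fixed shelf behind the box, 360 mm wide (y), yaw near 0, front to -x. Origin: centre of the upper board's outline, at the feet. Upper board x = -65 to +65, z = 280 to 292 mm; lower board x = -85 to +65, z = 78 to 90 mm, with a steel rail along its front (x = -81 mm) up to z = 99. Legs 12 mm thick at x = -45 and +55, y = +-168 mm. Rail at the rear of the top, to z = 313. Food tin fixed below.
- spice_tin: Low round tin with a wood-coloured lid, 62 mm diameter, 35 mm high, loose on the lower board beside the garlic; a bystander. Origin: centre of its underside.
- salt_shaker: Salt shaker, 44 mm diameter, 90 mm high, loose on top of the shelf; a bystander. Origin: centre of its underside.
- jam_jar: Jam jar, 68 mm diameter, 84 mm high, loose on top of the shelf; a bystander. Origin: centre of its underside.
- mug: Green and white mug, 92 x 127 x 93 mm with handle, loose on the worktop to the left of the shelf; a bystander. Origin: centre of its underside.

How it is judged (in metres and radians):
On the way, in this order (a step that is already met when the one before it is completed fails the run):
1. the lid is slid open (at least 115 mm) (value of joint lid above 0.115 m), for 0.1 s.
2. the garlic is lowered by the fingers into the compartment, to within about 30 mm of its floor (contact force between the fingers and garlic above 0.3 N and z of garlic in the frame of compartment below 0.04 m and x of garlic in the frame of compartment between -0.042 and 0.042 m and y of garlic in the frame of compartment between -0.064 and 0.064 m), for 0.05 s.
3. the garlic is let go and lies still in the compartment (contact force between the fingers and garlic below 0.05 N and contact force between garlic and keeper_box above 0.05 N and linear speed of garlic below 0.03 m/s and z of garlic in the frame of compartment below 0.06 m), for 0.2 s.
At the end, for the whole second after the job is handed in: The lid is shut to within 4 mm, and the garlic lies at rest inside the -y compartment of the keeper box (its origin within the compartment's walls, less than 60 mm above its floor), let go (value of joint lid below 0.004 m and x of garlic in the frame of compartment between -0.042 and 0.042 m and y of garlic in the frame of compartment between -0.064 and 0.064 m and z of garlic in the frame of compartment between -0.005 and 0.06 m and linear speed of garlic below 0.02 m/s); the robot touches nothing.
It fails at once if the spice tin is moved by more than 30 mm (distance of spice_tin from where it was at the start of the episode above 0.03 m).
It fails at once if the salt shaker is moved by more than 30 mm (distance of salt_shaker from where it was at the start of the episode above 0.03 m).
It fails at once if the jam jar is moved by more than 30 mm (distance of jam_jar from where it was at the start of the episode above 0.03 m).
It fails at once if the mug is moved by more than 30 mm (distance of mug from where it was at the start of the episode above 0.03 m).
It also fails if it takes over 64 s, if anything falls off the work surface, if the arm or the gripper's body presses on something with over 40 N, if the wrist force passes 120 N, or if a joint passes its speed limit or range.

## Robot

A 6-joint arm with a two-finger parallel gripper is mounted at the origin on a cart in front of the work surface, level with it; the furniture and walls round the work are solid. World frame = base frame: x ahead of the robot, y to its left, z up, the work surface at z = 0. Lengths are in m, angles in degrees, forces in N, time in s.
With the tool pointing down it reaches from about 0.325 to 0.75 m from the base axis. Payload 7.6 kg.
Tool frame: the origin (TCP) lies at the very end of the fingers, on their centre line; the grasp point (between the pads) lies 19 mm behind it; z points along the fingers, y is the line along which they close (so a half turn about z gives the same grasp; the last joint's range is limited). The gripper opens to 85 mm and grips with 20 to 120 N. Pads are 22 mm wide; open, the fingers measure 114 mm over their backs; the gripper's body (76 mm by 85 mm) begins 54 mm behind the grasp point. The pads swing forward as they close: fully open they stand 13 mm farther back than shut.
Start: joints at [-77.71, 2.991, 80.254, -0, 96.75, -4.028], TCP at [0.148, -0.504, 0.231] pointing down, gripper open.
Joint ranges: [-166.34, 166.34], [-52.06, 124.39], [6.96, 135.62], [-60.46, 240.46], [14.63, 156.25], [-167.68, 167.68]. Speed limits (degrees/s): [147.25, 147.25, 172.46, 180, 180, 180].

## Interface

Orientations are given as [roll, pitch, yaw] about the fixed x, y, z axes, in that order (R = Rz(yaw) Ry(pitch) Rx(roll)).
In Python, from rig import r gives the robot as it stands. The module is installed in compiled form; this text tells all that it offers.
- The arm moves only by the shell command python3 -m inch 'ROWS' [OPENING]. ROWS is JSON, one flat list of numbers, 4 for each row, row after row: the shift along the world's x, y, z in m, then the turn about the world's z in rad. A call has 1 to 8 rows; each row is the pose to reach, as a shift and turn from the pose commanded when the call began; what a row does not reach only later rows make up. A row lasts 1/12 s, in which the tool goes at most 41.7 mm and 7.16 degrees, less where a joint would pass 70% of its speed; a pose out of reach is approached as far as the arm can. A call with a gripper value outside its range is refused whole. OPENING is the opening, from 0 (shut) to 1 (fully open), set as the call begins (- or left out, the last holds). The fingers move at their own pace and stop on an object; the grip force is fixed at half the most. Time passes only in rows, so rows that repeat a pose let the fingers close. It gives the time, the measured TCP pose, the force, the opening and the grip force at its end, in the units of the state.
- r.state(): the state, without advancing time (a new reading comes with each control period).
- r.camera(name): name is "scene" or "side" or "wrist"; returns a dict with "frame" (420x560x3 uint8, red, green, blue), "K" (3x3 intrinsics, pixels), "origin" and "rotation" of the camera in the world; the wrist camera has in their place "tool_from_camera" (4x4, takes a point from camera to tool coordinates, whose origin is the TCP and whose axes are the flange's). Camera axes: x right, y up, looking along -z (the intrinsics and any distortion apply to the point x, -y, -z); pixel columns grow to the right and rows downward; lengths in m; the calibration is good to about 2 mm. A picture is of the moment at which its call begins: read the wrist's pose just before it. There is no depth.
- r.finish_job(): hands the job in; it is judged then, once.
Trained networks look in the newest picture that a camera, given by its name, has taken for a name from the list of things; names that differ only in an ending like _2 or _b are one class to them, and where a whole thing is asked for, a point or a joint stands for the part that bears it (a point fixed in the world has none). Each returns a list of dicts, best first, with "conf" (0 to 1); they miss things now and then, are a little off and sometimes report something else, mostly with a low value. They report only what shows in the picture. A call takes as long as a camera call.
- r.cut_out(name, camera): "pixels" (420x560 bool, what is visible of it) and "rect" ([left, top, right, bottom] in pixels, round what is visible of it).
- r.mark_of(name, camera): "point" ([row, column] in pixels: a listed point, or the origin of a listed thing).
The state is a dict: "time_s": time; "joint_pos": joint angles; "joint_vel": joint speeds; "joint_efforts": joint torques, N m; "eef_pos": TCP position; "eef_rot": TCP orientation; "force": force on the tool from outside, world axes, zero at the start; "ft_torque": the same for the moment, N m; "finger_gap": finger opening in m; "grasp_force": force on a finger pad.
Only numpy, scipy, OpenCV 4.12 (cv2) and the standard library are available. Lean on these libraries where they do the work, as an engineer would, in place of code of your own. Each camera call takes 0.05 s, during which the arm holds its last target. There are 200 camera calls.

## Working session

There is one attempt and no reset: what is moved stays moved. The work goes in short steps, Python scripts to look and compute and a shell command to move; the robot and the scene stay as the last step left them, time stands still between calls to the robot, and variables do not carry over. Pictures are saved under pics/ and viewed, at most 10 in all, crops included, and the job is handed in when it is done.

```bash
mkdir -p pics; cat > h.py <<'E'
from rig import r
import numpy as np, cv2
def cam(n):
    c=r.camera(n); return c
def ray(c,p):
    K=np.array(c["K"]); d=np.linalg.inv(K)@[p[1],p[0],1]; d=np.array([d[0],-d[1],-d[2]])
    return np.array(c["origin"]),np.array(c["rotation"])@(d/np.linalg.norm(d))
def tri(rs):
    A=np.zeros((3,3));b=np.zeros(3)
    for o,d in rs:
        P=np.eye(3)-np.outer(d,d);A+=P;b+=P@o
    x=np.linalg.solve(A,b); return x,[np.linalg.norm((np.eye(3)-np.outer(d,d))@(x-o)) for o,d in rs]
def save(c,n): cv2.imwrite("pics/"+n,c["frame"][:,:,::-1])
E
python3 - <<'E'
from h import *
s=r.state();print({k:np.round(v,3).tolist() for k,v in s.items()})
C={n:cam(n) for n in("scene","side")}
for n in C: save(C[n],n+"0.png"); print(n,list(C[n].keys()),np.round(C[n]["origin"],3))
for t in["keeper_box","compartment","lid_bar","garlic","counter_shelf","spice_tin","salt_shaker","jam_jar","mug"]:
    rs=[]
    for n in C:
        m=r.mark_of(t,n)
        for q in m[:2]: print(t,n,np.round(q["point"]),round(q["conf"],2))
        if m: rs.append(ray(C[n],m[0]["point"]))
    for (o,d) in rs: print("   z0 hit",np.round(o+d*(-o[2]/d[2]),3))
    if len(rs)==2: x,e=tri(rs);print("   ",t,np.round(x,4),np.round(e,4))
E
```

```text
{'time_s': 0.0, 'joint_pos': [-77.71, 3.028, 80.315, 0.002, 96.75, -4.027], 'joint_vel': [0.08, -0.172, 0.035, -0.109, -0.139, 0.053], 'joint_efforts': [0.002, -38.167, -36.018, 0.0, 0.006, -0.0], 'eef_pos': [0.147, -0.504, 0.23], 'eef_rot': [-179.907, -0.008, 16.317], 'force': [0.451, -0.597, -1.118], 'ft_torque': [0.007, 0.027, 0.006], 'grasp_force': 0.0, 'finger_gap': 0.086}
scene ['frame', 'K', 'origin', 'rotation'] [ 0.332 -0.212  1.022]
side ['frame', 'K', 'origin', 'rotation'] [ 0.509 -0.697  0.759]
keeper_box scene [280. 268.] 0.89
keeper_box scene [300. 290.] 0.45
keeper_box side [300. 240.] 0.84Traceback (most recent call last):
  File "<stdin>", line 11, in <module>
IndexError: invalid index to scalar variable.
```

```bash
cat > look.py <<'E'
from h import *
C={n:cam(n) for n in("scene","side")}
for n in C: print(n,np.round(C[n]["origin"],3),C[n]["rotation"])
from scipy.spatial.transform import Rotation as R
for n in C: C[n]["rotation"]=R.from_euler("xyz",C[n]["rotation"],degrees=True).as_matrix()
for t in["keeper_box","compartment","lid_bar","garlic","counter_shelf","spice_tin","salt_shaker","jam_jar","mug"]:
    rs=[]
    for n in C:
        m=r.mark_of(t,n)
        for q in m[:2]: print(t,n,np.round(q["point"]),round(q["conf"],2))
        if m: rs.append(ray(C[n],m[0]["point"]))
    for (o,d) in rs: print("   z0 hit",np.round(o+d*(-o[2]/d[2]),3))
    if len(rs)==2: x,e=tri(rs);print("   ",t,np.round(x,4),np.round(e,4))
E
python3 look.py
```

```text
scene [ 0.332 -0.212  1.022] [ 29.78499249   0.7281044  -32.99012941]
side [ 0.509 -0.697  0.759] [57.54706899 -0.13222165 -5.19908196]
keeper_box scene [282. 269.] 0.95
keeper_box scene [241. 338.] 0.71
keeper_box side [297. 237.] 0.9
   z0 hit [0.474 0.106 0.   ]
   z0 hit [0.475 0.114 0.   ]
    keeper_box [0.4738 0.104  0.0087] [0.0012 0.0012]
compartment scene [298. 286.] 0.65
   z0 hit [0.487 0.044 0.   ]
lid_bar scene [301. 294.] 0.77
lid_bar scene [240. 335.] 0.72
   z0 hit [0.503 0.024 0.   ]
garlic scene [255. 342.] 0.91
garlic side [284. 322.] 0.55
   z0 hit [0.691 0.059 0.   ]
   z0 hit [0.688 0.14  0.   ]
    garlic [0.6624 0.0356 0.0932] [0.0039 0.0039]
counter_shelf scene [242. 338.] 0.78
counter_shelf side [297. 332.] 0.76
   z0 hit [0.706 0.1   0.   ]
   z0 hit [0.706 0.095 0.   ]
    counter_shelf [ 0.7078  0.1015 -0.0063] [0.0007 0.0007]
spice_tin side [249. 311.] 0.64
spice_tin side [301. 242.] 0.47
   z0 hit [0.681 0.289 0.   ]
salt_shaker scene [217. 393.] 0.88
salt_shaker scene [297. 280.] 0.43
   z0 hit [0.896 0.074 0.   ]
jam_jar scene [154. 331.] 0.73
jam_jar scene [303. 290.] 0.38
jam_jar side [166. 341.] 0.85
jam_jar side [301. 239.] 0.44
   z0 hit [0.88  0.368 0.   ]
   z0 hit [0.871 0.794 0.   ]
    jam_jar [0.7231 0.1985 0.3012] [0.0037 0.0037]
mug scene [178. 247.] 0.7
mug side [220. 277.] 0.6
mug side [299. 239.] 0.43
   z0 hit [0.597 0.438 0.   ]
   z0 hit [0.598 0.446 0.   ]
    mug [0.5963 0.4335 0.0078] [0.0009 0.0009]
```

View pics/scene0.png

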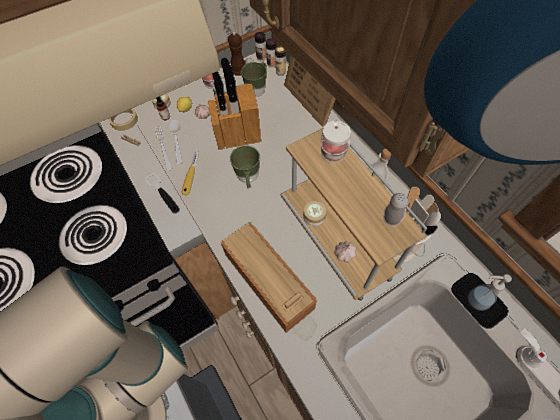

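View pics/side0.png

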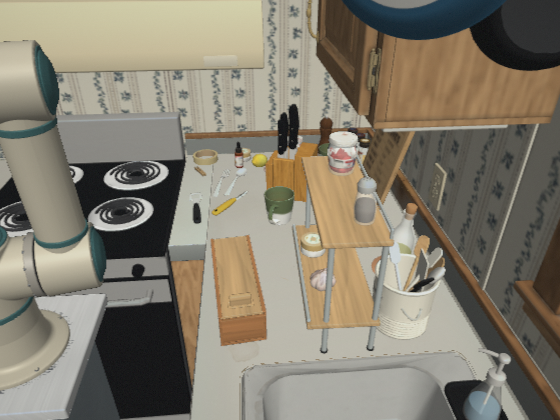

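```bash
python3 -m inch '[0.08,0.04,0.02,0, 0.16,0.08,0.03,0, 0.25,0.12,0.03,0, 0.25,0.12,0.03,0, 0.25,0.12,0.03,0, 0.25,0.12,0.03,0, 0.25,0.12,0.03,0, 0.25,0.12,0.03,0]' 1; python3 -m inch '[0.03,-0.025,0,0, 0.06,-0.05,0,0, 0.09,-0.075,0,0, 0.12,-0.1,0,0, 0.15,-0.13,0,0, 0.18,-0.15,0,0, 0.21,-0.18,0,0, 0.25,-0.21,0,0]';python3 -c "
from h import *
s=r.state();print({k:np.round(v,2).tolist() for k,v in s.items()})"
```

```text
time_s: 1.87
eef_pos: [0.4017, -0.3811, 0.2615]
eef_rot: [-180.0, -0.1, 16.7]
force: [-0.5, 0.0, 0.2]
finger_gap: 0.0857
grasp_force: 0.0
time_s: 2.53
eef_pos: [0.5824, -0.5393, 0.2327]
eef_rot: [179.8, -0.2, 16.3]
force: [-0.5, 0.0, -4.6]
finger_gap: 0.0854
grasp_force: 0.0
{'time_s': 2.53, 'joint_pos': [-45.48, 57.46, 7.14, 0.06, 115.1, 28.28], 'joint_vel': [2.54, 14.71, -8.64, 0.57, -18.52, 2.78], 'joint_efforts': [0.49, -94.3, -50.46, 0.02, 1.19, -0.07], 'eef_pos': [0.58, -0.54, 0.23], 'eef_rot': [179.76, -0.19, 16.27], 'force': [-0.54, 0.0, -4.57], 'ft_torque': [-0.02, 0.01, -0.04], 'grasp_force': 0.0, 'finger_gap': 0.09}
```

```bash
python3 -m inch '[-0.02,0.02,0,0, -0.02,0.02,0,0, -0.02,0.02,0,0]';  python3 -m inch '[-0.04,0.04,0.03,0, -0.07,0.07,0.06,0, -0.1,0.1,0.09,0, -0.13,0.13,0.12,0, -0.16,0.16,0.15,0, -0.18,0.18,0.18,0, -0.2,0.2,0.21,0, -0.22,0.22,0.24,0]';python3 -c "
from h import *
s=r.state();print({k:np.round(v,2).tolist() for k,v in s.items() if k in('joint_pos','joint_vel')})"
```

```text
time_s: 2.78
eef_pos: [0.5619, -0.518, 0.2409]
eef_rot: [179.2, -0.5, 16.3]
force: [-0.7, -0.0, 1.1]
finger_gap: 0.0856
grasp_force: 0.0
time_s: 3.45
eef_pos: [0.3736, -0.3296, 0.4458]
eef_rot: [178.6, -0.8, 16.3]
force: [0.7, -0.9, 0.1]
finger_gap: 0.0853
grasp_force: 0.0
{'joint_pos': [-45.7, 1.52, 57.2, 0.07, 119.63, 28.04], 'joint_vel': [-0.52, -41.25, 0.95, -0.09, 39.52, -0.47]}
```

```bash
python3 -m inch '[-0.02,0.02,0.03,0, -0.04,0.04,0.06,0, -0.06,0.06,0.09,0, -0.08,0.08,0.12,0, -0.1,0.1,0.15,0, -0.12,0.12,0.18,0, -0.14,0.14,0.21,0, -0.16,0.16,0.25,0]';python3 -c "
from h import *
s=r.state();print({k:np.round(v,2).tolist() for k,v in s.items() if k in('joint_pos','joint_vel')})"
```

```text
time_s: 4.12
eef_pos: [0.2151, -0.1708, 0.6891]
eef_rot: [178.5, -0.9, 16.3]
force: [-1.3, -0.1, 1.1]
finger_gap: 0.0856
grasp_force: 0.0
{'joint_pos': [-46.26, -5.45, 29.17, 0.18, 154.54, 27.61], 'joint_vel': [-1.29, 32.24, -102.54, 0.49, 70.02, -0.79]}
```

Near the j5 limit; now push further up to see if the tool tilts.

```bash
python3 -m inch '[0,0,0.04,0, 0,0,0.08,0, 0,0,0.12,0, 0,0,0.15,0, 0,0,0.18,0, 0,0,0.18,0]';python3 -c "
from h import *
s=r.state();print({k:np.round(v,2).tolist() for k,v in s.items() if k in('joint_pos','joint_vel')})"
```

```text
time_s: 4.62
eef_pos: [0.2224, -0.1774, 0.7061]
eef_rot: [177.3, -1.5, 16.3]
force: [0.4, -0.0, 0.2]
finger_gap: 0.0856
grasp_force: 0.0
{'joint_pos': [-46.1, -1.32, 22.01, 0.19, 156.2, 27.76], 'joint_vel': [0.13, 0.63, -1.09, 0.08, -0.04, 0.11]}
```

```bash
python3 -m inch '[0,0,0.5,0]' >/dev/null; python3 -m inch '[0,0,0.5,0]'>/dev/null; python3 -m inch '[0,0,0.5,0]'>/dev/null; python3 -m inch '[0,0,0.5,0]'; python3 -m inch '[-0.3,0.24,0.3,0]'>/dev/null; python3 -m inch '[-0.3,0.24,0.3,0]'>/dev/null; python3 -m inch '[-0.3,0.24,0.3,0]'>/dev/null; python3 -m inch '[-0.3,0.24,0.3,0]';python3 -c "
from h import *
s=r.state();print({k:np.round(v,2).tolist() for k,v in s.items() if k in('joint_pos','joint_vel')})"
```

```text
time_s: 4.95
eef_pos: [0.2226, -0.1776, 0.7363]
eef_rot: [171.8, -4.4, 16.6]
force: [0.7, 1.1, -0.2]
finger_gap: 0.0849
grasp_force: 0.0
time_s: 5.28
eef_pos: [0.1347, -0.1038, 0.7446]
eef_rot: [167.7, -6.1, 17.0]
force: [-0.3, 1.2, 1.0]
finger_gap: 0.0855
grasp_force: 0.0
{'joint_pos': [-52.16, -15.33, 25.4, 2.96, 156.22, 24.39], 'joint_vel': [-22.04, -43.85, 28.77, 10.17, -0.14, -11.83]}
```

```bash
python3 -m inch '[0,0,0.5,0]' >/dev/null; python3 -m inch '[0,0,0.5,0]'>/dev/null; python3 -m inch '[0,0,0.5,0]'>/dev/null; python3 -m inch '[0,0,0.5,0]'; python3 -m inch '[0,0,0.5,0]'>/dev/null; python3 -m inch '[0,0,0.5,0]'>/dev/null; python3 -m inch '[0,0,0.5,0]'>/dev/null;  python3 -m inch '[0,0,0.5,0]';python3 -c "
from h import *
s=r.state();print({k:np.round(v,2).tolist() for k,v in s.items() if k in('joint_pos','joint_vel')})"
```

```text
time_s: 5.62
eef_pos: [0.1584, -0.1178, 0.7799]
eef_rot: [162.2, -8.2, 17.5]
force: [1.4, 0.3, -0.3]
finger_gap: 0.0857
grasp_force: 0.0
time_s: 5.95
eef_pos: [0.149, -0.1143, 0.7943]
eef_rot: [159.0, -9.8, 18.2]
force: [-0.3, 0.2, 0.3]
finger_gap: 0.0854
grasp_force: 0.0
{'joint_pos': [-50.22, -6.39, 7.11, 2.27, 156.21, 25.7], 'joint_vel': [-27.47, -8.38, 0.12, 29.52, 0.09, 2.04]}
```

```bash
python3 -m inch '[0.2,-0.16,-0.05,0, 0.2,-0.16,-0.15,0, 0.2,-0.16,-0.25,0, 0.2,-0.16,-0.3,0, 0.2,-0.16,-0.3,0, 0.2,-0.16,-0.3,0, 0.2,-0.16,-0.3,0, 0.2,-0.16,-0.3,0]' >/dev/null; python3 -m inch '[0,0,-0.2,0, 0,0,-0.2,0, 0,0,-0.2,0, 0,0,-0.2,0, 0,0,-0.2,0, 0,0,-0.2,0]'; python3 -m inch '[-0.1,0.08,0,0, -0.1,0.08,0,0, -0.1,0.08,0,0, -0.1,0.08,0,0]'; python3 -c "
from h import *
s=r.state();print({k:np.round(v,2).tolist() for k,v in s.items() if k in('joint_pos','joint_vel')})"
```

```text
time_s: 7.12
eef_pos: [0.3133, -0.2457, 0.3501]
eef_rot: [159.8, -9.4, 17.9]
force: [-0.4, 0.6, -2.2]
finger_gap: 0.0853
grasp_force: 0.0
time_s: 7.45
eef_pos: [0.2317, -0.1771, 0.3717]
eef_rot: [159.7, -9.3, 17.8]
force: [-0.1, 0.1, -0.3]
finger_gap: 0.0855
grasp_force: 0.0
{'joint_pos': [-42.41, -51.99, 105.77, -2.41, 104.12, 30.37], 'joint_vel': [1.39, -0.44, -1.46, -0.48, -3.65, 0.91]}
```

```bash
python3 -m inch '[-0.3,0.24,-0.28,0]' >/dev/null; python3 -m inch '[-0.3,0.24,-0.28,0]'>/dev/null; python3 -m inch '[-0.3,0.24,-0.28,0]'>/dev/null; python3 -m inch '[-0.3,0.24,-0.28,0]'; python3 -m inch '[-0.3,0.24,-0.28,0]' >/dev/null; python3 -m inch '[-0.3,0.24,-0.28,0]'>/dev/null; python3 -m inch '[-0.3,0.24,-0.28,0]'>/dev/null; python3 -m inch '[-0.3,0.24,-0.28,0]';python3 -c "
from h import *
s=r.state();print({k:np.round(v,2).tolist() for k,v in s.items() if k in('joint_pos','joint_vel')})"
```

```text
time_s: 7.78
eef_pos: [0.2378, -0.1484, 0.319]
eef_rot: [163.5, -5.6, 16.6]
force: [-0.2, 0.3, 0.2]
finger_gap: 0.0855
grasp_force: 0.0
time_s: 8.12
eef_pos: [0.2455, -0.0927, 0.2494]
eef_rot: [166.3, -1.5, 15.4]
force: [0.8, -0.9, 0.7]
finger_gap: 0.0856
grasp_force: 0.0
{'joint_pos': [-17.4, -52.02, 118.79, -11.02, 104.17, 53.78], 'joint_vel': [56.46, 0.05, 26.17, -12.18, -2.15, 56.0]}
```

```bash
python3 -m inch '[-0.16,-0.23,0.06,0, -0.16,-0.23,0.06,0, -0.16,-0.23,0.06,0, -0.16,-0.23,0.06,0, -0.16,-0.23,0.06,0, -0.16,-0.23,0.06,0, -0.16,-0.23,0.06,0, -0.16,-0.23,0.06,0]' ;  python3 -m inch '[-0.03,0.1,0,0, -0.03,0.1,0,0]'; python3 -m inch '[-0.05,0.18,-0.15,0]' >/dev/null; python3 -m inch '[-0.05,0.18,-0.15,0]' >/dev/null; python3 -m inch '[-0.05,0.18,-0.15,0]'>/dev/null; python3 -m inch '[-0.05,0.18,-0.15,0]';python3 -c "
from h import *
s=r.state();print({k:np.round(v,2).tolist() for k,v in s.items() if k in('joint_pos','joint_vel')})"
```

```text
time_s: 8.78
eef_pos: [0.0838, -0.3237, 0.3107]
eef_rot: [166.0, -1.3, 15.5]
force: [2.2, -0.4, 0.7]
finger_gap: 0.0854
grasp_force: 0.0
time_s: 8.95
eef_pos: [0.0637, -0.2607, 0.3094]
eef_rot: [168.2, -1.7, 15.2]
force: [0.8, 1.3, 0.8]
finger_gap: 0.0855
grasp_force: 0.0
time_s: 9.28
eef_pos: [0.0515, -0.2553, 0.2406]
eef_rot: [172.2, -1.8, 15.6]
force: [-0.0, -0.3, 0.3]
finger_gap: 0.0856
grasp_force: 0.0
{'joint_pos': [-91.06, -52.02, 119.18, 4.1, 105.86, -15.18], 'joint_vel': [-10.3, 0.02, 27.82, -1.45, -11.53, -12.56]}
```

```bash
python3 -m inch '[0.09,0,0.07,0, 0.09,0,0.07,0, 0.09,0,0.07,0, 0.09,0,0.07,0]' ; python3 -m inch '[-0.08,0.15,-0.15,0]' >/dev/null; python3 -m inch '[-0.08,0.15,-0.15,0]' >/dev/null; python3 -m inch '[-0.08,0.15,-0.15,0]' ; python3 -m inch '[-0.08,0.15,-0.15,0]'>/dev/null; python3 -m inch '[-0.08,0.15,-0.15,0]';python3 -c "
from h import *
s=r.state();print({k:np.round(v,2).tolist() for k,v in s.items() if k in('joint_pos','joint_vel')})"
```

```text
time_s: 9.62
eef_pos: [0.145, -0.2551, 0.3144]
eef_rot: [172.0, -2.0, 15.9]
force: [-0.3, -0.3, 0.1]
finger_gap: 0.0855
grasp_force: 0.0
time_s: 9.87
eef_pos: [0.1235, -0.2182, 0.2367]
eef_rot: [174.7, -1.3, 15.5]
force: [0.1, -0.6, -0.1]
finger_gap: 0.0855
grasp_force: 0.0
time_s: 10.03
eef_pos: [0.1229, -0.2131, 0.1889]
eef_rot: [176.9, -0.7, 15.5]
force: [-0.2, 0.6, 0.3]
finger_gap: 0.0852
grasp_force: 0.0
{'joint_pos': [-69.14, -52.04, 124.83, 0.44, 104.02, 5.51], 'joint_vel': [4.7, 0.0, 34.07, -2.83, -19.98, 3.72]}
```

```bash
python3 -m inch '[0.03,0,0.04,0, 0.06,0,0.08,0, 0.33,0.22,0.08,-0.13, 0.33,0.22,0.08,-0.13, 0.33,0.22,0.08,-0.13, 0.33,0.22,0.08,-0.13, 0.33,0.22,0.08,-0.13, 0.33,0.22,0.08,-0.13]' >/dev/null;  python3 -m inch '[0.12,0.08,0,0, 0.12,0.08,0,0, 0.12,0.08,0,0, 0.12,0.08,0,0, 0.12,0.08,0,0]'; cat > wr.py <<'E'
from h import *
from scipy.spatial.transform import Rotation as R
import sys
def wcam():
    s=r.state(); c=r.camera("wrist"); T=np.eye(4);T[:3,:3]=R.from_euler("xyz",s["eef_rot"],degrees=True).as_matrix();T[:3,3]=s["eef_pos"]
    M=T@np.array(c["tool_from_camera"]); c["origin"]=M[:3,3];c["rotation"]=M[:3,:3]; return c
def fcam(n):
    c=r.camera(n); c["rotation"]=R.from_euler("xyz",c["rotation"],degrees=True).as_matrix(); return c
def atz(c,p,z):
    o,d=ray(c,p); return o+d*((z-o[2])/d[2])
E
python3 - <<'E'
from wr import *
c=wcam(); save(c,"w1.png"); print(c["K"],np.round(c["origin"],3))
for t in("lid_bar","keeper_box","compartment","garlic"):
    for q in r.mark_of(t,"wrist")[:2]: print(t,np.round(q["point"],1),round(q["conf"],2),np.round(atz(c,q["point"],.094),4))
print([(q["rect"],q["conf"]) for q in r.cut_out("keeper_box","wrist")])
E
```

```text
time_s: 11.12
eef_pos: [0.4764, 0.0108, 0.2636]
eef_rot: [177.1, -0.7, 8.2]
force: [-0.3, 0.9, -0.1]
finger_gap: 0.0851
grasp_force: 0.0
[[312.50061783   0.         276.11531351]
 [  0.         312.50061783 212.08591337]
 [  0.           0.           1.        ]] [0.539 0.027 0.405]
lid_bar [192.8 272.3] 0.69 [0.4821 0.0065 0.094 ]
keeper_box [172.7 185. ] 0.78 [0.4905 0.0944 0.094 ]
[([18.4, 128.5, 308.9, 235.3], 0.79)]
```

View pics/w1.png

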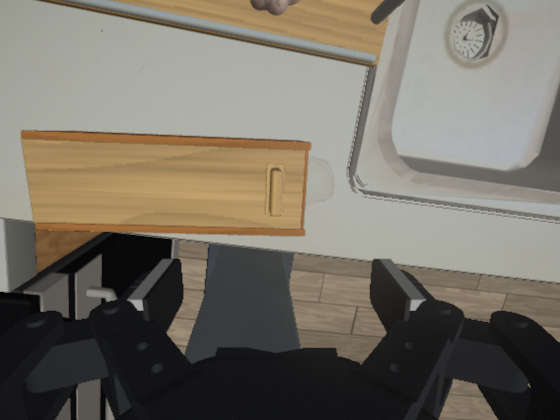

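```bash
python3 - <<'E'
from wr import *
c=wcam()
for p in [(131,22),(143,311),(235,305),(230,33)]: print(np.round(atz(c,p,.087),4))
for p in [(167,275),(215,275)]: print("bar",np.round(atz(c,p,.107),4))
for k in range(2):
  s=fcam("scene"); rs=[ray(s,r.mark_of("lid_bar","scene")[0]["point"]),ray(c,r.mark_of("lid_bar","wrist")[0]["point"])]
  print(tri(rs))
  rs=[ray(s,r.mark_of("garlic","scene")[0]["point"])]; o,d=rs[0]; print(o+d*((.09-o[2])/d[2]))
E
```

```text
[0.5064 0.2478 0.087 ]
[ 0.5333 -0.0285  0.087 ]
[ 0.4365 -0.0381  0.087 ]
[0.4077 0.2421 0.087 ]
bar [0.5066 0.0054 0.107 ]
bar [ 0.4597 -0.0011  0.107 ]
(array([0.48304466, 0.00397862, 0.09389406]), [np.float64(0.0024100866787331015), np.float64(0.0024100866787330967)])
[0.6651641  0.03749975 0.09      ]
(array([0.48546377, 0.00488627, 0.10812759]), [np.float64(0.002284881609848073), np.float64(0.0022848816098479936)])
[0.66015449 0.17476687 0.09      ]
```

```bash
python3 -m inch '[0.007,-0.008,-0.04,-0.04, 0.007,-0.008,-0.08,-0.04, 0.007,-0.008,-0.12,-0.04, 0.007,-0.008,-0.15,-0.04, 0.007,-0.008,-0.174,-0.04, 0.007,-0.008,-0.174,-0.04, 0.007,-0.008,-0.174,-0.04]' ; python3 -m inch '[0,0,0,0, 0,0,0,0, 0,0,0,0, 0,0,0,0, 0,0,0,0, 0,0,0,0]' 0
```

```text
time_s: 12.45
eef_pos: [0.4803, 0.0012, 0.0894]
eef_rot: [177.0, -0.6, 5.8]
force: [0.1, -0.0, 0.7]
finger_gap: 0.0852
grasp_force: 0.0
time_s: 12.95
eef_pos: [0.481, 0.0013, 0.0903]
eef_rot: [177.0, -0.7, 5.8]
force: [0.3, 2.5, 0.9]
finger_gap: 0.0125
grasp_force: 1.5
```

```bash
python3 -m inch '[0,0,0,0, -0.003,0.025,0,0, -0.005,0.05,0,0, -0.0075,0.075,0,0, -0.01,0.1,0,0, -0.012,0.12,0,0, -0.0128,0.128,0,0, -0.0128,0.128,0,0]' ;  python3 -m inch '[0,0,0,0, -0.0004,0.004,0,0]'
```

```text
time_s: 13.62
eef_pos: [0.468, 0.1309, 0.0904]
eef_rot: [177.1, -0.7, 5.9]
force: [-2.6, 1.2, 6.9]
finger_gap: 0.01
grasp_force: 59.7
time_s: 13.78
eef_pos: [0.4678, 0.1326, 0.0905]
eef_rot: [177.0, -0.7, 5.7]
force: [-2.4, -2.9, 6.4]
finger_gap: 0.0099
grasp_force: 60.2
```

```bash
python3 -m inch '[0,0,0,0, 0,0,0,0, 0,0,0,0, 0,0,0.03,0, 0,0,0.07,0, 0,0,0.11,-0.09, -0.04,-0.02,0.14,-0.09, -0.08,-0.04,0.17,-0.09]' 1; python3 -m inch '[-0.17,-0.075,0.4,0, -0.17,-0.075,0.4,0, -0.17,-0.075,0.4,0, -0.17,-0.075,0.4,0, -0.17,-0.075,0.4,0, -0.17,-0.075,0.4,0, -0.17,-0.075,0.4,0, -0.17,-0.075,0.4,0]' >/dev/null; python3 -m inch '[-0.02,-0.01,0.13,0, -0.02,-0.01,0.13,0, -0.02,-0.01,0.13,0, -0.02,-0.01,0.13,0]' ;python3 -c "
from h import *
s=r.state();print({k:np.round(v,2).tolist() for k,v in s.items() if k in('joint_pos','joint_vel')})"
```

```text
time_s: 14.45
eef_pos: [0.4056, 0.1017, 0.2474]
eef_rot: [177.0, -0.7, 0.6]
force: [-0.2, -0.3, 0.9]
finger_gap: 0.0851
grasp_force: 0.0
time_s: 15.45
eef_pos: [0.2551, 0.035, 0.6829]
eef_rot: [177.0, -1.2, 0.5]
force: [-1.1, 0.4, -0.1]
finger_gap: 0.0853
grasp_force: 0.0
{'joint_pos': [2.89, -8.43, 32.98, -6.96, 154.22, 86.07], 'joint_vel': [-1.52, 16.86, -29.73, -3.29, 14.42, -5.14]}
```

```bash
P='[0,0,0.5,0]'; python3 -m inch '[0,0,0.5,0]' >/dev/null; python3 -m inch '[0,0,0.5,0]'>/dev/null; python3 -m inch '[0,0,0.5,0]'>/dev/null; python3 -m inch '[0,0,0.5,0]'>/dev/null; python3 -m inch '[0,0,0.5,0]' >/dev/null; python3 -m inch '[0,0,0.5,0]'>/dev/null; python3 -m inch '[0,0,0.5,0]'>/dev/null; python3 -m inch '[0,0,0.5,0]'; python3 -m inch '[-0.1,0,0.3,0]'>/dev/null; python3 -m inch '[-0.1,0,0.3,0]'>/dev/null; python3 -m inch '[-0.1,0,0.3,0]'>/dev/null;  python3 -m inch '[-0.1,0,0.3,0]';python3 -c "
from h import *
s=r.state();print({k:np.round(v,2).tolist() for k,v in s.items() if k in('joint_pos','joint_vel')})"
```

```text
time_s: 16.12
eef_pos: [0.268, 0.0225, 0.7528]
eef_rot: [175.3, -12.3, 1.3]
force: [0.0, -0.1, 0.8]
finger_gap: 0.0854
grasp_force: 0.0
time_s: 16.45
eef_pos: [0.2176, 0.0182, 0.7777]
eef_rot: [174.0, -17.8, 1.9]
force: [-0.7, -0.3, 0.2]
finger_gap: 0.085
grasp_force: 0.0
{'joint_pos': [3.43, -2.94, 8.29, -16.33, 156.2, 76.49], 'joint_vel': [7.95, -9.85, -7.23, -17.34, -0.04, -10.09]}
```

```bash
python3 -m inch '[0,0.11,-0.02,0, 0,0.11,-0.02,0, 0,0.11,-0.02,0, 0,0.11,-0.02,0]'; python3 -m inch '[-0.1,-0.05,0.3,0]'>/dev/null; python3 -m inch '[-0.1,-0.05,0.3,0]'>/dev/null; python3 -m inch '[-0.1,-0.05,0.3,0]'>/dev/null; python3 -m inch '[-0.1,-0.05,0.3,0]'; python3 -m inch '[-0.1,-0.05,0.3,0]'>/dev/null; python3 -m inch '[-0.1,-0.05,0.3,0]'>/dev/null; python3 -m inch '[-0.1,-0.05,0.3,0]'>/dev/null; python3 -m inch '[-0.1,-0.05,0.3,0]';python3 -c "
from h import *
s=r.state();print({k:np.round(v,2).tolist() for k,v in s.items() if k in('joint_pos','joint_vel')})"
```

```text
time_s: 16.78
eef_pos: [0.219, 0.1252, 0.7578]
eef_rot: [174.1, -17.7, 1.7]
force: [1.5, -0.7, 0.2]
finger_gap: 0.0857
grasp_force: 0.0
time_s: 17.12
eef_pos: [0.1599, 0.082, 0.7869]
eef_rot: [174.0, -20.9, 2.3]
force: [-0.2, 0.5, 0.6]
finger_gap: 0.0853
grasp_force: 0.0
time_s: 17.45
eef_pos: [0.1183, 0.0368, 0.7989]
eef_rot: [174.3, -23.8, 2.7]
force: [0.4, -0.0, 0.6]
finger_gap: 0.0856
grasp_force: 0.0
{'joint_pos': [47.07, -8.14, 6.99, -60.46, 156.19, 74.87], 'joint_vel': [-19.46, -14.28, 0.18, 0.01, -0.03, -21.01]}
```

```bash
python3 -m inch '[0.2,0.0,-0.1,0, 0.2,0,-0.1,0, 0.2,0,-0.1,0, 0.2,0,-0.1,0, 0.2,0,-0.1,0, 0.2,0,-0.2,0, 0.2,0,-0.2,0, 0.2,0,-0.2,0]'; python3 -m inch '[0.1,-0.23,-0.1,-0.9, 0.1,-0.23,-0.1,-0.9, 0.1,-0.23,-0.1,-0.9, 0.1,-0.23,-0.1,-0.9, 0.1,-0.23,-0.1,-0.9, 0.1,-0.23,-0.1,-0.9, 0.1,-0.23,-0.1,-0.9, 0.1,-0.23,-0.1,-0.9]' ; python3 -m inch '[0.03,-0.15,-0.1,-0.45, 0.03,-0.15,-0.1,-0.45,  0.03,-0.15,-0.1,-0.45, 0.03,-0.15,-0.1,-0.45, 0.03,-0.15,-0.1,-0.45]';python3 -c "
from h import *
s=r.state();print({k:np.round(v,2).tolist() for k,v in s.items() if k in('joint_pos','joint_vel')})"
```

```text
time_s: 18.12
eef_pos: [0.3035, 0.0378, 0.6279]
eef_rot: [174.1, -23.7, 2.5]
force: [0.2, 0.8, 0.8]
finger_gap: 0.0852
grasp_force: 0.0
time_s: 18.78
eef_pos: [0.4045, -0.194, 0.5254]
eef_rot: [173.9, -23.3, -49.4]
force: [-0.3, 0.1, -1.1]
finger_gap: 0.0853
grasp_force: 0.0
time_s: 19.2
eef_pos: [0.4338, -0.3436, 0.4251]
eef_rot: [173.8, -23.4, -74.8]
force: [-0.1, 1.5, -2.2]
finger_gap: 0.0855
grasp_force: 0.0
{'joint_pos': [-32.15, -0.57, 64.62, -20.71, 101.78, 127.15], 'joint_vel': [-12.38, 8.45, -0.02, 6.52, -14.26, -12.46]}
```

```bash
python3 -m inch '[0.19,-0.16,-0.08,0, 0.19,-0.16,-0.08,0, 0.19,-0.16,-0.08,0, 0.19,-0.16,-0.08,0, 0.19,-0.16,-0.08,0, 0.19,-0.16,-0.08,0, 0.19,-0.16,-0.08,0]'; python3 -m inch '[0.3,-0.25,0.15,0]'>/dev/null; python3 -m inch '[0.3,-0.25,0.15,0]'; python3 -m inch '[0.3,-0.25,0.15,0]'>/dev/null; python3 -m inch '[0.3,-0.25,0.15,0]' ;python3 -c "
from h import *
s=r.state();print({k:np.round(v,2).tolist() for k,v in s.items() if k in('joint_pos','joint_vel')})"
```

```text
time_s: 19.78
eef_pos: [0.6258, -0.5023, 0.3446]
eef_rot: [173.9, -23.4, -74.5]
force: [-0.7, -0.0, -1.4]
finger_gap: 0.0851
grasp_force: 0.0
time_s: 19.95
eef_pos: [0.6435, -0.5244, 0.3392]
eef_rot: [174.5, -24.4, -74.0]
force: [-0.2, -0.7, -2.9]
finger_gap: 0.0857
grasp_force: 0.0
time_s: 20.12
eef_pos: [0.6521, -0.5412, 0.3517]
eef_rot: [177.0, -27.8, -74.2]
force: [0.5, 1.4, 1.4]
finger_gap: 0.0853
grasp_force: 0.0
{'joint_pos': [-35.93, 51.15, 7.0, -19.61, 100.62, 121.74], 'joint_vel': [-3.58, 0.68, -0.96, 2.66, -21.18, -1.73]}
```

```bash
python3 -m inch '[0.3,-0.25,0.15,0]'; python3 -m inch '[-0.15,0.25,0.1,1.3, -0.15,0.25,0.1,1.3, -0.15,0.25,0.1,1.3, -0.15,0.25,0.1,1.3, -0.15,0.25,0.1,1.3, -0.15,0.25,0.1,1.3, -0.15,0.25,0.1,1.3, -0.15,0.25,0.1,1.3]' ; python3 -m inch '[-0.04,0.22,0,0.34, -0.04,0.22,0,0.34, -0.04,0.22,0,0.34, -0.04,0.22,0,0.34, -0.04,0.22,0,0.34, -0.04,0.22,0,0.34, -0.04,0.22,0,0.34]';python3 - <<'E'
from wr import *
s=r.state();print({k:np.round(v,2).tolist() for k,v in s.items() if k in('joint_pos','joint_vel')})
c=wcam(); save(c,"w2.png"); f=fcam("scene"); save(f,"s2.png"); g=fcam("side")
for t in("garlic","counter_shelf","spice_tin","compartment","lid_bar"):
  rs=[]
  for n,k in(("wrist",c),("scene",f),("side",g)):
    for q in r.mark_of(t,n)[:2]: print(t,n,np.round(q["point"],1),round(q["conf"],2),np.round(atz(k,q["point"],.09),4))
E
```

```text
time_s: 20.2
eef_pos: [0.6565, -0.5492, 0.353]
eef_rot: [177.9, -29.0, -74.2]
force: [0.7, 0.0, 0.2]
finger_gap: 0.0853
grasp_force: 0.0
time_s: 20.87
eef_pos: [0.5119, -0.3095, 0.4489]
eef_rot: [177.6, -29.1, -22.9]
force: [-0.0, -0.8, 0.2]
finger_gap: 0.0853
grasp_force: 0.0
time_s: 21.45
eef_pos: [0.4721, -0.0888, 0.4492]
eef_rot: [177.6, -29.2, -3.6]
force: [-0.8, 0.4, -0.5]
finger_gap: 0.0853
grasp_force: 0.0
{'joint_pos': [-17.71, -23.25, 82.42, 4.52, 91.85, 77.8], 'joint_vel': [-4.12, 3.2, -1.07, 0.64, -0.98, -3.33]}
garlic wrist [177.7 191.7] 0.57 [0.6607 0.029  0.09  ]
garlic scene [257.2 344.7] 0.9 [0.6613 0.0269 0.09  ]
garlic side [286.2 321.9] 0.88 [0.6657 0.0353 0.09  ]
garlic side [218.9 277.2] 0.64 [0.5889 0.3147 0.09  ]
counter_shelf wrist [173.4 165.5] 0.57 [0.6717 0.0737 0.09  ]
counter_shelf wrist [286.5 196. ] 0.25 [0.4769 0.0253 0.09  ]
counter_shelf scene [241.8 338.6] 0.82 [0.6746 0.0708 0.09  ]
counter_shelf side [296.  332.8] 0.59 [0.684  0.0024 0.09  ]
spice_tin wrist [180.7 107.5] 0.68 [0.6651 0.1711 0.09  ]
spice_tin scene [215.7 312.2] 0.9 [0.6613 0.174  0.09  ]
spice_tin side [248.1 312. ] 0.69 [0.6644 0.1757 0.09  ]
spice_tin side [299.7 237. ] 0.18 [0.4777 0.0092 0.09  ]
compartment wrist [287.1 198.7] 0.96 [0.4756 0.0211 0.09  ]
compartment wrist [295.6 123.6] 0.56 [0.4722 0.1375 0.09  ]
compartment side [312.9 242.4] 0.68 [ 0.4886 -0.0306  0.09  ]
lid_bar wrist [296.5 125.6] 0.94 [0.4705 0.1344 0.09  ]
lid_bar wrist [182.5 105.1] 0.21 [0.6621 0.175  0.09  ]
lid_bar side [264.3 234.8] 0.59 [0.4731 0.129  0.09  ]
```

View pics/w2.png

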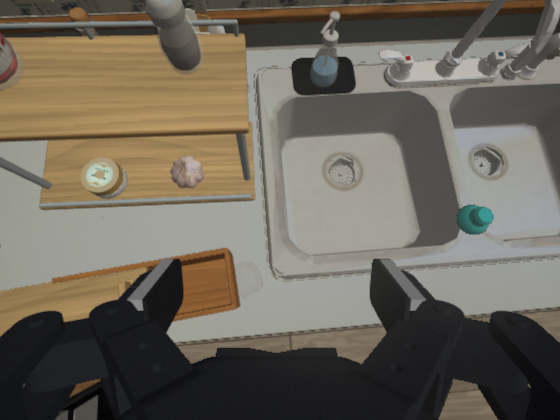

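```bash
python3 -m inch '[0.098,0.12,-0.172,0.05, 0.098,0.12,-0.172,0.05, 0.098,0.12,-0.172,0.05, 0.098,0.12,-0.172,0.05, 0.098,0.12,-0.172,0.05, 0.098,0.12,-0.172,0.05, 0.098,0.12,-0.172,0.05, 0.098,0.12,-0.172,0.05]'; python3 - <<'E'
from wr import *
s=r.state();print(s["eef_pos"],s["eef_rot"])
c=wcam(); save(c,"w3.png"); f=fcam("scene"); g=fcam("side")
for t in("garlic","spice_tin"):
  for n,k in(("wrist",c),("scene",f),("side",g)):
    for q in r.mark_of(t,n)[:1]: print(t,n,np.round(q["point"],1),round(q["conf"],2),np.round(atz(k,q["point"],.09),4))
    for q in r.cut_out(t,n)[:1]:
      ys,xs=np.nonzero(q["pixels"]); print("   mask",len(ys),q["conf"],np.round(atz(k,(ys.mean(),xs.mean()),.114),4))
E
```

```text
time_s: 23.02
eef_pos: [0.5713, 0.0276, 0.2726]
eef_rot: [177.7, -28.7, -1.1]
force: [0.1, -0.8, 1.0]
finger_gap: 0.0852
grasp_force: 0.0
[0.57129872 0.0276311  0.27260132] [177.74597909 -28.68659054  -1.11756147]
garlic wrist [195.2 263.6] 0.57 [0.6627 0.0318 0.09  ]
   mask 1977 0.7 [0.6622 0.0321 0.114 ]
garlic scene [255.5 343.8] 0.81 [0.6623 0.032  0.09  ]
   mask 291 0.83 [0.6626 0.033  0.114 ]
garlic side [285.4 324. ] 0.62 [0.6708 0.0375 0.09  ]
   mask 263 0.76 [0.6553 0.0317 0.114 ]
spice_tin wrist [195.8 139.2] 0.92 [0.6659 0.1697 0.09  ]
   mask 3493 0.79 [0.6617 0.1659 0.114 ]
spice_tin scene [216.7 311.7] 0.92 [0.6584 0.1722 0.09  ]
   mask 399 0.65 [0.6657 0.1682 0.114 ]
spice_tin side [250.9 310.7] 0.76 [0.6595 0.1647 0.09  ]
   mask 467 0.91 [0.6582 0.1577 0.114 ]
```

```bash
python3 -m inch '[0.019,0.005,-0.034,0, 0.038,0.005,-0.068,0, 0.057,0.005,-0.1,0, 0.072,0.005,-0.127,0, 0.085,0.005,-0.15,0, 0.097,0.005,-0.169,0, 0.097,0.005,-0.169,0, 0.097,0.005,-0.169,0]'; python3 -m inch '[0,0,0,0, 0,0,0,0, 0,0,0,0, 0,0,0,0, 0,0,0,0, 0,0,0,0]' 0; python3 -m inch '[0,0,0.01,0, 0,0,0.02,0, 0,0,0.02,0]'; python3 - <<'E'
from wr import *
c=wcam(); save(c,"w4.png")
E
```

```text
time_s: 24.43
eef_pos: [0.668, 0.0322, 0.1032]
eef_rot: [177.8, -28.7, -1.2]
force: [0.2, -0.0, 0.6]
finger_gap: 0.0851
grasp_force: 0.0
time_s: 24.93
eef_pos: [0.6696, 0.0322, 0.1078]
eef_rot: [177.8, -29.1, -1.2]
force: [-2.6, 0.5, 7.0]
finger_gap: 0.0493
grasp_force: 62.1
time_s: 25.18
eef_pos: [0.6698, 0.0322, 0.1285]
eef_rot: [177.8, -29.1, -1.2]
force: [-0.6, -0.4, 0.5]
finger_gap: 0.0492
grasp_force: 61.9
```

View pics/w4.png

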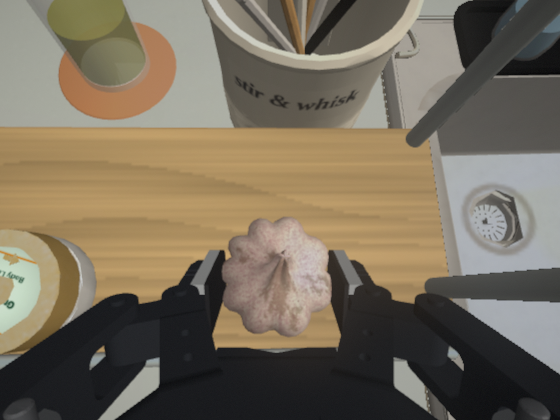

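```bash
python3 -m inch '[-0.018,0,0.032,0, -0.036,0,0.064,0, -0.056,0,0.096,0, -0.076,0,0.128,0, -0.1,0,0.16,0, -0.13,0,0.18,0, -0.16,-0.01,0.2,0, -0.19,-0.02,0.22,0]'; python3 -m inch '[-0.15,-0.045,0.02,0, -0.15,-0.045,0.02,0, -0.15,-0.045,0.02,0, -0.15,-0.045,0.02,0, -0.15,-0.045,0.02,0, -0.15,-0.045,0.02,0]' ; python3 -m inch '[-0.07,0.007,0,0, -0.07,0.007,0,0]'; python3 -m inch '[-0.2,0.02,-0.15,0]'>/dev/null; python3 -m inch '[-0.2,0.02,-0.15,0]'>/dev/null; python3 -m inch '[-0.2,0.02,-0.15,0]'; python3 -c "
from h import *
s=r.state();print({k:np.round(v,2).tolist() for k,v in s.items() if k in('joint_pos','joint_vel')})"
```

```text
time_s: 25.9
eef_pos: [0.4769, 0.0124, 0.3454]
eef_rot: [177.8, -28.8, -1.1]
force: [0.4, -0.7, 0.1]
finger_gap: 0.0494
grasp_force: 62.1
time_s: 26.4
eef_pos: [0.3306, -0.0338, 0.365]
eef_rot: [177.8, -28.7, -1.4]
force: [-0.2, 0.2, 0.1]
finger_gap: 0.0494
grasp_force: 62.1
time_s: 26.57
eef_pos: [0.3132, -0.0308, 0.3866]
eef_rot: [177.9, -27.2, -1.2]
force: [-0.4, -0.2, 0.2]
finger_gap: 0.0493
grasp_force: 62.1
time_s: 26.82
eef_pos: [0.3067, -0.0299, 0.3465]
eef_rot: [178.3, -22.8, -1.4]
force: [0.0, 0.2, -1.4]
finger_gap: 0.0495
grasp_force: 62.1
{'joint_pos': [-16.07, -52.02, 109.01, 4.01, 100.48, 77.19], 'joint_vel': [3.06, 0.12, 16.61, -4.07, 1.45, 0.95]}
```

Works well: 6° in a few calls. Continue.

```bash
python3 -m inch '[-0.2,0.02,-0.15,0]'>/dev/null; python3 -m inch '[-0.2,0.02,-0.15,0]'>/dev/null; python3 -m inch '[-0.2,0.02,-0.15,0]'>/dev/null; python3 -m inch '[-0.2,0.02,-0.15,0]'; python3 -m inch '[-0.2,0.02,-0.15,0]'>/dev/null;  python3 -m inch '[-0.2,0.02,-0.15,0]'>/dev/null; python3 -m inch '[-0.2,0.02,-0.15,0]'; python3 -m inch '[-0.2,0.02,-0.15,0]'>/dev/null; python3 -m inch '[-0.2,0.02,-0.15,0]'; python3 -c "
from h import *
s=r.state();print({k:np.round(v,2).tolist() for k,v in s.items() if k in('joint_pos','joint_vel')})"
```

```text
time_s: 27.15
eef_pos: [0.2978, -0.0283, 0.2842]
eef_rot: [178.7, -17.2, -1.6]
force: [-0.4, -0.6, -0.4]
finger_gap: 0.0498
grasp_force: 62.1
time_s: 27.4
eef_pos: [0.2899, -0.0265, 0.2269]
eef_rot: [178.9, -13.2, -1.7]
force: [-0.9, -0.3, -0.2]
finger_gap: 0.0492
grasp_force: 62.1
time_s: 27.57
eef_pos: [0.2826, -0.0247, 0.1823]
eef_rot: [179.1, -10.7, -1.7]
force: [1.1, 0.8, -0.9]
finger_gap: 0.0492
grasp_force: 62.1
{'joint_pos': [-13.77, -52.01, 126.07, 1.31, 95.22, 78.26], 'joint_vel': [2.75, -0.03, 30.0, -3.01, -15.32, 1.62]}
```

```bash
python3 -m inch '[-0.2,0.02,-0.15,0]'>/dev/null; python3 -m inch '[-0.2,0.02,-0.15,0]'; python3 -m inch '[0,0,0.04,0, 0.02,0.01,0.08,0, 0.05,0.02,0.11,0.13, 0.09,0.03,0.11,0.13, 0.13,0.04,0.11,0.13, 0.16,0.05,0.11,0.13, 0.19,0.055,0.11,0.13, 0.2,0.06,0.11,0.13]'; python3 -m inch '[0,0,0,0, 0,0,0,0]'; python3 - <<'E'
from wr import *
c=wcam(); save(c,"w5.png"); f=fcam("scene"); g=fcam("side"); save(f,"s5.png")
for t,z in(("compartment",.008),("lid_bar",.094)):
  for n,k in(("wrist",c),("scene",f),("side",g)):
    for q in r.mark_of(t,n)[:1]: print(t,n,np.round(q["point"],1),round(q["conf"],2),np.round(atz(k,q["point"],z),4))
E
```

```text
time_s: 27.73
eef_pos: [0.2723, -0.0223, 0.1323]
eef_rot: [179.2, -8.4, -1.7]
force: [0.2, 0.2, 0.3]
finger_gap: 0.0495
grasp_force: 62.1
time_s: 28.4
eef_pos: [0.4749, 0.0383, 0.2416]
eef_rot: [179.2, -8.3, 5.8]
force: [-0.1, 0.2, -0.5]
finger_gap: 0.0493
grasp_force: 62.2
time_s: 28.57
eef_pos: [0.4724, 0.0377, 0.243]
eef_rot: [179.2, -8.4, 5.7]
force: [0.2, -0.3, -0.9]
finger_gap: 0.0493
grasp_force: 62.2
compartment wrist [205.7 271.8] 0.82 [0.4799 0.0402 0.008 ]
compartment side [315.6 239.2] 0.7 [0.4787 0.0432 0.008 ]
lid_bar wrist [215.1 175.2] 0.87 [0.4702 0.1321 0.094 ]
lid_bar scene [261.6 259.1] 0.65 [0.4679 0.1374 0.094 ]
lid_bar side [262.7 234. ] 0.82 [0.4715 0.1302 0.094 ]
```

View pics/w5.png

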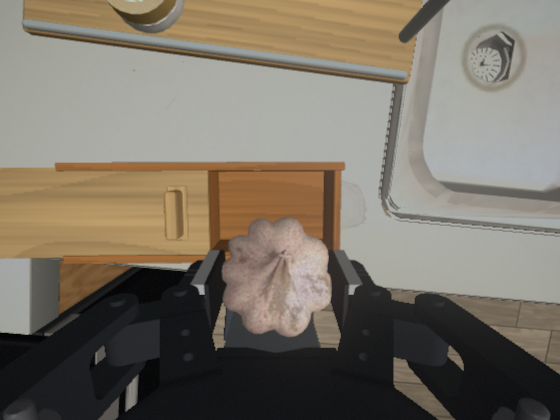

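```bash
python3 -m inch '[0.013,0.002,-0.04,0, 0.013,0.002,-0.08,0, 0.013,0.002,-0.115,0, 0.013,0.002,-0.145,0, 0.013,0.002,-0.165,0, 0.013,0.002,-0.18,0, 0.013,0.002,-0.19,0, 0.013,0.002,-0.19,0]'; python3 -m inch '[0,0,-0.01,0, 0,0,-0.02,0, 0,0,-0.02,0]'
```

```text
time_s: 29.68
eef_pos: [0.4848, 0.0393, 0.0528]
eef_rot: [179.2, -8.3, 5.7]
force: [-0.7, -0.2, -0.6]
finger_gap: 0.0491
grasp_force: 62.2
time_s: 29.93
eef_pos: [0.4854, 0.0393, 0.0334]
eef_rot: [179.2, -8.4, 5.7]
force: [-0.3, -1.0, -0.0]
finger_gap: 0.0494
grasp_force: 62.2
```

```bash
python3 -m inch '[0,0,-0.003,0, 0,0,-0.003,0]'; python3 -m inch '[0,0,-0.002,0, 0,0,-0.002,0]'; python3 -m inch '[0,0,-0.002,0, 0,0,-0.002,0]'
```

```text
time_s: 30.1
eef_pos: [0.4862, 0.0394, 0.0318]
eef_rot: [179.2, -8.6, 5.7]
force: [-0.1, -0.7, -0.8]
finger_gap: 0.0493
grasp_force: 62.2
time_s: 30.27
eef_pos: [0.4863, 0.0394, 0.03]
eef_rot: [179.2, -8.6, 5.7]
force: [0.1, 0.5, -0.5]
finger_gap: 0.0493
grasp_force: 62.2
time_s: 30.43
eef_pos: [0.4868, 0.0394, 0.0293]
eef_rot: [179.1, -8.7, 5.7]
force: [-4.9, -0.5, 8.5]
finger_gap: 0.0491
grasp_force: 63.1
```

```bash
python3 -m inch '[0,0,0.001,0, 0,0,0.001,0, 0,0,0.001,0, 0,0,0.001,0, 0,0,0.001,0, 0,0,0.001,0]' 0.78; python3 -m inch '[0,0,0.015,0, 0,0,0.03,0, 0,0,0.06,0, 0,0,0.1,0, 0,0,0.14,0, 0,0,0.16,0, 0,0,0.16,0]'; python3 - <<'E'
from wr import *
c=wcam(); save(c,"w6.png")
for t,z in(("garlic",.01),("lid_bar",.094)):
    for q in r.mark_of(t,"wrist")[:1]: print(t,np.round(q["point"],1),round(q["conf"],2),np.round(atz(c,q["point"],z),4))
E
```

```text
time_s: 30.93
eef_pos: [0.4865, 0.0391, 0.0291]
eef_rot: [179.1, -8.6, 5.7]
force: [0.4, -3.6, 0.6]
finger_gap: 0.0668
grasp_force: 0.0
time_s: 31.52
eef_pos: [0.4882, 0.0398, 0.1948]
eef_rot: [179.1, -9.1, 5.7]
force: [0.7, -0.1, 0.3]
finger_gap: 0.0666
grasp_force: 0.0
garlic [235.8 275. ] 0.6 [0.4706 0.0363 0.01  ]
lid_bar [241.1 155.2] 0.6 [0.4721 0.1347 0.094 ]
```

View pics/w6.png

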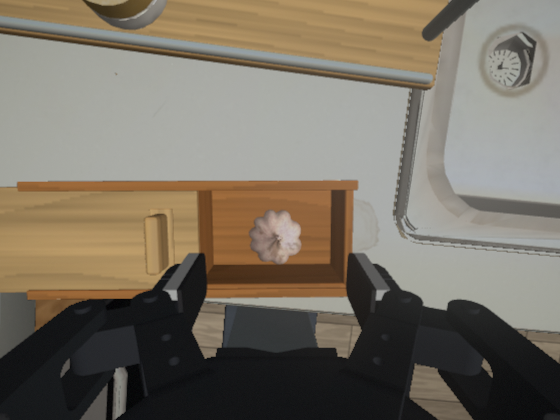

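```bash
python3 -m inch '[-0.006,0.035,0,0, -0.012,0.07,0,0, -0.017,0.0915,-0.03,0, -0.017,0.0915,-0.06,0, -0.017,0.0915,-0.085,0, -0.017,0.0915,-0.102,0, -0.017,0.0915,-0.102,0, -0.017,0.0915,-0.102,0]'; python3 -m inch '[0,0,0,0, 0,0,0,0, 0,0,0,0, 0,0,0,0, 0,0,0,0, 0,0,0,0]' 0
```

```text
time_s: 32.33
eef_pos: [0.4677, 0.1307, 0.0848]
eef_rot: [179.1, -8.3, 5.7]
force: [0.2, -0.2, 1.4]
finger_gap: 0.0665
grasp_force: 0.0
time_s: 32.83
eef_pos: [0.4696, 0.1311, 0.0879]
eef_rot: [179.2, -8.7, 5.7]
force: [-2.2, -0.4, 5.3]
finger_gap: 0.01
grasp_force: 59.9
```

```bash
python3 -m inch '[0.0025,-0.025,0,0, 0.005,-0.05,0,0, 0.0075,-0.075,0,0, 0.01,-0.1,0,0, 0.012,-0.12,0,0, 0.013,-0.13,0,0, 0.013,-0.13,0,0]'; python3 -m inch '[0.0003,-0.003,0,0, 0.0005,-0.005,0,0, 0.0005,-0.005,0,0]'; python3 -m inch '[0.0002,-0.002,0,0, 0.0002,-0.002,0,0]'
```

```text
time_s: 33.42
eef_pos: [0.4829, -0.0003, 0.088]
eef_rot: [179.2, -8.7, 5.6]
force: [-1.7, -1.3, 6.6]
finger_gap: 0.0097
grasp_force: 61.3
time_s: 33.67
eef_pos: [0.4829, -0.0009, 0.0879]
eef_rot: [179.5, -8.7, 5.7]
force: [-3.6, 16.0, 8.6]
finger_gap: 0.0099
grasp_force: 61.5
time_s: 33.83
eef_pos: [0.4829, -0.001, 0.0878]
eef_rot: [179.8, -8.6, 5.7]
force: [-4.7, 24.3, 10.6]
finger_gap: 0.0094
grasp_force: 61.6
```

```bash
python3 -m inch '[0,0,0,0, 0,0,0,0, 0,0,0,0, 0,0,0,0, 0,0,0.03,0, 0,0,0.06,0, 0,0,0.1,0, -0.03,0,0.14,0]' 0.7; python3 -m inch '[-0.04,0,0.04,0, -0.08,0,0.06,0, -0.08,0,0.06,0, -0.08,0,0.06,0]'; python3 - <<'E'
from wr import *
c=wcam(); save(c,"w7.png"); f=fcam("scene"); g=fcam("side"); save(g,"g7.png")
for n,k in(("wrist",c),("scene",f),("side",g)):
    for q in r.mark_of("lid_bar",n)[:1]: print(np.round(q["point"],1),round(q["conf"],2),np.round(atz(k,q["point"],.094),4))
E
```

```text
time_s: 34.5
eef_pos: [0.4591, -0.0066, 0.222]
eef_rot: [179.1, -8.6, 5.6]
force: [1.4, -0.0, 0.6]
finger_gap: 0.0597
grasp_force: 0.0
time_s: 34.83
eef_pos: [0.3769, -0.0065, 0.2839]
eef_rot: [179.0, -9.0, 5.6]
force: [0.1, 0.4, -0.1]
finger_gap: 0.0596
grasp_force: 0.0
[115.6 278.2] 0.66 [ 0.4865 -0.0015  0.094 ]
[302.1 292. ] 0.87 [0.4807 0.0029 0.094 ]
[304.6 239.9] 0.75 [ 0.4838 -0.0102  0.094 ]
```

View pics/w7.png

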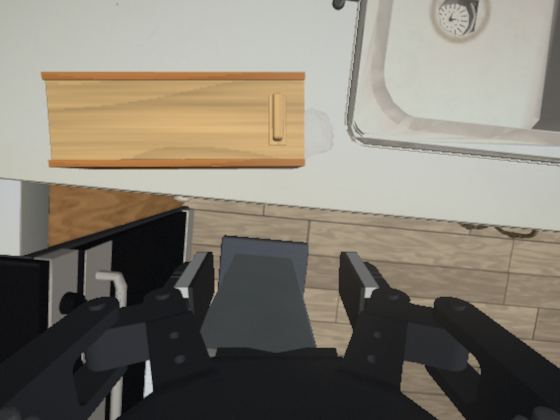

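View pics/g7.png

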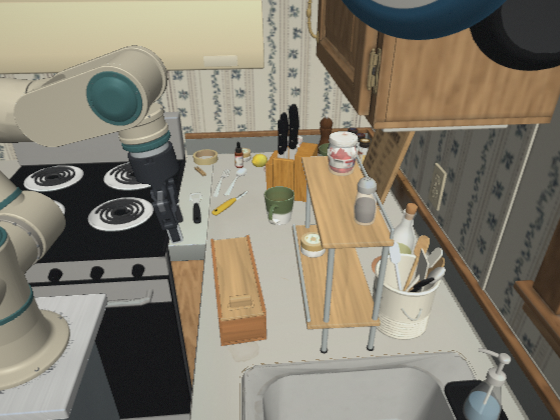

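```bash
python3 -c "
from rig import r
print(r.finish_job())"
```

```text
the job is handed in; nothing more can be done
None
```

The garlic is in the keeper box, the lid is shut against its stop, and the job is handed in (no verdict came back); the tin, shaker, jar and mug look unmoved in the last picture.

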